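Pack the roaster spares into the brass tray

ROBOT

A 6-joint arm with a two-finger parallel gripper is mounted at the origin on the work surface. World frame = base frame: x ahead of the robot, y to its left, z up, the work surface at z = 0. Lengths are in mm, angles in rad, forces in N, time in s.
With the tool pointing down it reaches from about 350 to 950 mm from the base axis. Payload 17.4 kg.
Tool frame: the origin (TCP) lies midway between the tips of the shut fingers; the grasp point (between the pads) lies grip_point_offset behind it (grip_point_offset is the distance from the TCP to the grasp point, in mm); z points along the fingers, y is the line along which they close (so a half turn about z gives the same grasp; the last joint's range is limited). The gripper opens to 93 mm and grips with 3 to 60 N. Pads are 15 mm wide; open, the fingers measure 128 mm over their backs; the gripper's body (75 mm by 188 mm) begins 65 mm behind the grasp point.
Start: joints at [1.101, 0.116, 1.442, -0, 1.584, -0.038], TCP at [282.5, 613.046, 193.546] pointing down, gripper open.
Joint ranges: [-2.83, 2.83], [-0.83, 2.19], [0.07, 2.5], [-1.14, 4.28], [0.01, 3], [-2.97, 2.97]. Speed limits (rad/s): [1.89, 1.89, 2.22, 3.14, 3.14, 3.14].

INTERFACE

Orientations are given as a rotation vector (axis times angle).
In Python, from workcell import * gives the robot as it stands.
- The arm moves only by the tool servo_tool, never from a script. Its argument "increments" is one flat list of numbers, 6 for each row, row after row: the shift along the tool's x, y, z in mm, then the turn, a rotation vector about the tool's x, y, z in rad. In form: [tx, ty, tz, rx, ry, rz, tx, ty, tz, rx, ry, rz, ...]. A call has 1 to 20 rows; each row shifts and turns the commanded pose from where the row before left it, along the tool's axes as they then stand; what a row does not reach is not made up. A row lasts 1/12 s, in which the tool goes at most 41.7 mm and 7.16 degrees, less where a joint would pass 70% of its speed; a pose out of reach is approached as far as the arm can. A call with a gripper value outside its range is refused whole. "claw" is the finger opening in mm, from 0 to 93, set as the call begins (left out, the last holds). The fingers move at their own pace and stop on an object; "newtons" is the grip in N (left out, the last holds). Time passes only in rows, so rows that do not move let the fingers close. It gives the time, the measured TCP pose, the force, the opening and the grip force at its end, in the units of the state.
- observe(): the state, without advancing time (a new reading comes with each control period).
- get_image(name): name is "side" or "top"; returns a dict with "pixels" (480x640x3 uint8, red, green, blue), "depth" (480x640 float32, mm along the optical axis (not along the pixel's ray), 0 where there is no reading), "camera_matrix" (3x3 intrinsics, pixels), "R" (3x3) and "t" (3): a world point X has camera coordinates R X + t. Camera axes: x right, y down, z forward; pixel columns grow to the right and rows downward; lengths in mm; the calibration is good to about 2 mm. A picture is of the moment at which its call begins.
- finish_job(): hands the job in; it is judged then, once.
Trained networks look in a picture, given as the dict that the camera call returned (one of the last four; its "shot" number tells which), for a name from the list of things; names that differ only in an ending like _2 or _b are one class to them, and where a whole thing is asked for, a point or a joint stands for the part that bears it (a point fixed in the world has none). Each returns a list of dicts, best first, with "p" (0 to 1); they miss things now and then, are a little off and sometimes report something else, mostly with a low value. They report only what shows in the picture. A call takes as long as a camera call. They do not tell look-alikes from the thing itself.
- look_for(label, picture): "bbox" ([left, top, width, height] in pixels, round what is visible of it).
- masks_of(label, picture): "mask" (480x640 bool, what is visible of it) and "bbox" ([left, top, width, height] in pixels, round what is visible of it).
- place_of(label, picture): "pixel" ([column, row] in pixels: a listed point, or the origin of a listed thing).
The state is a dict: "time_s": time; "qpos": joint angles; "joint_velocities": joint speeds; "joint_torque": joint torques, N m; "eef_pos": TCP position; "tool_rot": TCP orientation; "force": force on the tool from outside, world axes, zero at the start; "ft_torque": the same for the moment, N m; "finger_gap": finger opening in mm; "grip_force": force on a finger pad.
Only numpy, scipy, OpenCV 4.12 (cv2) and the standard library are available. Lean on these libraries where they do the work, as an engineer would, in place of code of your own. Each camera call takes 0.05 s, during which the arm holds its last target. There are 200 camera calls.

TASK

Pack the red angle bracket and the blue valve block together into the brass tray: the bracket stands with its foot plate flat on the tray's floor and its upright up, and the block rests upright and flat on top of that foot plate, beside the upright, within the tray's walls. It only fits if you pack them in the right order. Let go of both, and leave the long dark bracket, which is too big for the tray, where it lies.

Things in the scene. Friction and masses are not known exactly. Their poses are not given: they have to be found in the camera images.
- tray: Open-topped brass tray, fastened to the bench: outside 140 (its x) by 90 (its y) by 45 mm high, walls and floor 4 mm thick, so 132 by 82 mm inside. Origin: centre of its underside, on the bench; z up.
- bracket: Red L-shaped angle bracket, 0.27 kg, lying loose on its foot. Foot plate 112 (x) by 56 (y) by 10 mm thick; at its -x end stands an upright plate 10 mm thick (x from -56 to -46 mm), 56 mm wide, its top 85 mm above the underside. Origin: centre of the foot's underside; z up. The top of the upright, pinched across its thickness (along x), stays above the tray's rim when packed. The foot may point to either end of the tray.
- valve: Blue valve block, about 0.5 kg, loose: body 86 (x) by 50 (y) by 32 mm high with a square brass stub, 28 by 28 mm, standing in the middle of its top up to 72 mm above the underside. Origin: centre of its underside; z up. Take it by the stub; fingers that close along the block's y clear the bracket's upright in the tray. It fits only lengthwise in the tray, either way round.
- long_bracket: Dark steel angle bracket, 0.6 kg, loose, like the red one but with a foot 150 mm long: not wanted, does not fit. Foot 150 (x) by 56 (y) by 10 mm, upright at its -x end, 85 mm high. Origin: centre of the foot's underside; z up.
There are look-alikes about, which are no part of the job. Leave any purple look-alike of the bracket alone.

How it is judged (in metres and radians):
At the end, for the whole second after the job is handed in: Red bracket's foot on the tray floor (underside at most 8 mm above the bench, centre within 16 mm along, 18 mm across of the tray's), blue block on that foot (underside 10 to 19 mm above the bench, centre within 30 mm along, 22 mm across), each tilted under 5 degrees, both at rest (x of bracket in the frame of tray between -0.016 and 0.016 m and y of bracket in the frame of tray between -0.018 and 0.018 m and z of bracket in the frame of tray below 0.008 m and angle between each of bracket, valve's own z axis and vertical below 0.09 rad and x of valve in the frame of tray between -0.03 and 0.03 m and y of valve in the frame of tray between -0.022 and 0.022 m and z of valve in the frame of tray between 0.01 and 0.019 m and linear speed of each of bracket, valve below 0.02 m/s); the robot touches nothing.
It fails at once if the long dark bracket is moved by more than 30 mm (distance of long_bracket from where it was at the start of the episode above 0.03 m).
It also fails if it takes over 58 s, if anything falls off the work surface, if the arm or the gripper's body presses on something with over 40 N, if the wrist force passes 120 N, or if a joint passes its speed limit or range.

## Working session

There is one attempt and no reset: what is moved stays moved. The work goes in short steps, Python scripts to look and compute and a tool call to move; the robot and the scene stay as the last step left them, time stands still between calls to the robot, and variables do not carry over. Pictures are saved under pics/ and viewed, at most 10 in all, crops included, and the job is handed in when it is done.

Besides the shell and the picture viewer there is one more tool, called after "Request:" as a command line: name --argument value ..., lists and objects as JSON in quotes. servo_tool: Moves the arm, as the interface text tells. Its arguments: {"type":"object","properties":{"increments":{"type":"array","items":{"type":"number"}},"claw":{"type":"number"},"newtons":{"type":"number"}},"required":["increments"]}

```bash
mkdir -p pics; cat > h.py <<'E'
from workcell import *
import numpy as np, cv2
from scipy.spatial.transform import Rotation as Ro
def cloud(im):
    K=im["camera_matrix"];d=im["depth"].astype(float);v,u=np.indices(d.shape)
    c=np.stack([(u-K[0,2])/K[0,0]*d,(v-K[1,2])/K[1,1]*d,d],-1)
    w=(c-im["t"])@np.array(im["R"]); w[d<=0]=np.nan
    return w
def save(im,n): cv2.imwrite(f"pics/{n}.png",cv2.cvtColor(im["pixels"],cv2.COLOR_RGB2BGR))
def rect(p): # min area rect of xy pts
    return cv2.minAreaRect(p[:,:2].astype(np.float32))
E
python3 - <<'E'
from h import *
np.set_printoptions(precision=1,suppress=True)
o=observe();print(o["eef_pos"],o["tool_rot"],o["finger_gap"],o["time_s"],grip_point_offset if 'grip_point_offset' in globals() else None)
for n in ["top","side"]:
    im=get_image(n);save(im,n+"0");W=cloud(im);print(n,-np.array(im["R"]).T@im["t"])
    for l in ["tray","bracket","valve","long_bracket"]:
        for r in masks_of(l,im)[:4]:
            p=W[r["mask"]];p=p[~np.isnan(p[:,0])]
            hsv=np.median(im["pixels"][r["mask"]],0)
            if len(p)<20: print(l,r["p"],"few");continue
            print(l,round(r["p"],2),r["bbox"],"rgb",hsv,"z",np.percentile(p[:,2],[2,50,98]),"rect",[np.round(x,1) for x in rect(p)])
E
```

```text
[282.4 612.8 192.8] [-0.7 -3.1  0. ] 92.82576433739322 0.0 18.8
top [ 404.2   53.5 1300.1]
tray 0.67 [304.4, 256.9, 53.1, 79.4] rgb [130. 112.  41.] z [-0.7  5.  47.5] rect [array([492.4,  27.5]), array([140.2,  90.1]), np.float64(10.9)]
bracket 0.83 [181.6, 159.9, 63.9, 51.2] rgb [82. 46. 93.] z [ 0.5 10.8 87.2] rect [array([733.5, 272.4]), array([ 74.8, 116.9]), np.float64(35.7)]
bracket 0.78 [86.6, 218.8, 70.3, 44.7] rgb [79. 42. 90.] z [ 3.7 11.7 87. ] rect [array([605.1, 468.7]), array([149.8,  63.2]), np.float64(72.5)]
bracket 0.55 [176.6, 229.6, 38.7, 57.3] rgb [107.  26.  21.] z [ 4.5 11.3 87.9] rect [array([569.8, 312.1]), array([115.4,  60. ]), np.float64(20.5)]
valve 0.61 [466.6, 266.8, 49.4, 40.6] rgb [43. 49. 66.] z [ 3.2 32.9 75.1] rect [array([ 517.2, -305. ]), array([54. , 97.9]), np.float64(32.8)]
long_bracket 0.68 [348.0, 149.5, 33.1, 81.2] rgb [54. 54. 53.] z [ 4.6 11.  85.5] rect [array([708.2, -42.3]), array([147.8,  55.7]), np.float64(1.3)]
side [  105.2 -1071.1   797.9]
tray 0.9 [237.5, 238.8, 71.7, 52.1] rgb [51. 35. 10.] z [-0.8 20.9 43.8] rect [array([499.1,  57.2]), array([176.2, 160.7]), np.float64(11.2)]
bracket 0.95 [240.0, 185.6, 44.7, 36.1] rgb [56.  6.  4.] z [-1.3 10.7 82.3] rect [array([566.2, 306.1]), array([117.9,  61.7]), np.float64(22.2)]
bracket 0.82 [300.5, 173.5, 39.6, 45.1] rgb [53. 21. 63.] z [-1.8  8.8 81.9] rect [array([736.9, 277.4]), array([100.9, 118.5]), np.float64(39.8)]
bracket 0.57 [245.1, 161.9, 23.6, 38.1] rgb [37. 14. 41.] z [ 1.1 19.5 81.3] rect [array([583.4, 394.1]), array([272.4,  58.6]), np.float64(74.8)]
valve 0.68 [315.0, 321.9, 50.5, 50.1] rgb [20. 35. 29.] z [-0.9 29.7 71.4] rect [array([ 528.2, -281.4]), array([103.5, 108.3]), np.float64(32.4)]
long_bracket 0.62 [334.0, 229.0, 63.2, 50.3] rgb [41. 40. 40.] z [ 0.1  8.8 82.3] rect [array([707.1, -45.5]), array([152.8,  63.5]), np.float64(0.9)]
```

View pics/top0.png

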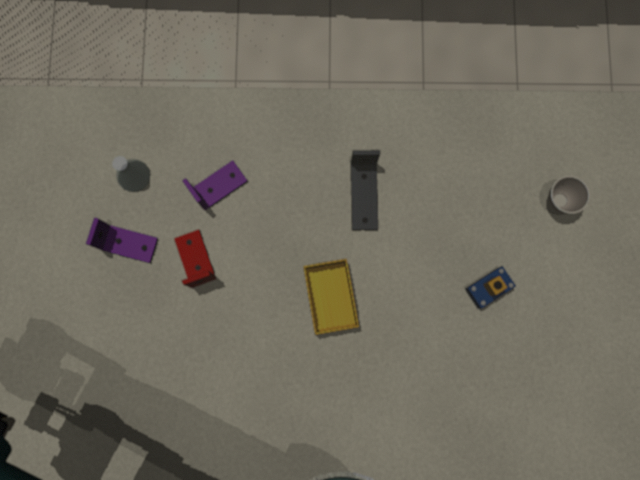

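```bash
python3 - <<'E'
from h import *
np.set_printoptions(precision=1,suppress=True)
im=get_image("top");W=cloud(im)
def q(n,c,r,lo,hi):
    m=(abs(W[...,0]-c[0])<r)&(abs(W[...,1]-c[1])<r)&(W[...,2]>lo)&(W[...,2]<hi)
    p=W[m];print(n,len(p),[np.round(x,1) for x in rect(p)],"mean",p.mean(0))
q("br up",(570,312),75,78,100)
q("br foot",(570,312),75,7,16)
q("valve body",(517,-305),75,26,38)
q("stub",(517,-305),75,65,85)
q("tray rim",(492,27),95,40,50)
q("tray floor",(492,27),95,1,10)
q("long up",(708,-42),90,78,100)
E
```

```text
br up 166 [array([522.3, 292.5]), array([11. , 56.3]), np.float64(19.9)] mean [522.1 292.   84.8]
br foot 1090 [array([572. , 312.5]), array([139. , 145.7]), np.float64(0.7)] mean [578.4 313.1  10.8]
valve body 757 [array([ 516. , -299.9]), array([50.3, 87.5]), np.float64(32.4)] mean [ 514.9 -296.7   32.1]
stub 210 [array([ 516.2, -300. ]), array([27.6, 30. ]), np.float64(33.3)] mean [ 515.8 -299.4   71.7]
tray rim 444 [array([492.5,  27.3]), array([140.3,  90. ]), np.float64(10.4)] mean [494.   26.4  45. ]
tray floor 4384 [array([492.5,  27.4]), array([190.1, 189.3]), np.float64(0.4)] mean [491.1  27.9   3.9]
long up 147 [array([779.1, -40.3]), array([54.7, 10.7]), np.float64(89.9)] mean [778.6 -40.3  84.8]
```

The picture shows the red bracket at (195,258), the tray at (332,298), the blue valve at (491,287) and the dark long bracket at (365,190). Two purple look-alikes are at (122,242) and (216,185).

```bash
cat >> h.py <<'E'
def go(x,y,z,yaw,extra=None):
    o=observe();R=Ro.from_rotvec(o["tool_rot"]).as_matrix();p=np.array(o["eef_pos"])
    psi=np.degrees(np.arctan2(R[1,1],R[0,1]))
    d=(yaw-psi+90)%180-90   # world ccw
    Rt=Ro.from_euler('xz',[180,0],degrees=True).as_matrix()
    # target: z down, y axis at yaw psi+d
    a=np.radians(psi+d);yv=np.array([np.cos(a),np.sin(a),0]);zv=np.array([0,0,-1.]);T=np.stack([np.cross(yv,zv),yv,zv],1)
    print("psi",round(psi,2),"d",round(d,2),"rotvec",np.round(Ro.from_matrix(R.T@T).as_rotvec(),4),"shift before rot",np.round(R.T@(np.array([x,y,z])-p),1),"after rot",np.round(T.T@(np.array([x,y,z])-p),1),"j",np.round(o["qpos"],2),"t",round(o["time_s"],2),"gap",round(o["finger_gap"],1),"F",np.round(o["force"],1),"pos",np.round(p,1))
E
python3 -c "
from h import *
go(522.2,292.3,130,20)"
```

```text
psi 65.26 d -45.26 rotvec [-1.000e-04 -0.000e+00  7.899e-01] shift before rot [-352.  -191.    63.5] after rot [-383.4  115.6   63.5] j [ 1.1   0.12  1.44  0.    1.58 -0.04] t 0.55 gap 92.6 F [ 0.7 -0.5  0.6] pos [282.5 613.  193.5]
```

Request:
servo_tool --increments '[0,0,0,0,0,0.1128,0,0,0,0,0,0.1128,0,0,0,0,0,0.1128,0,0,0,0,0,0.1128,0,0,0,0,0,0.1128,0,0,0,0,0,0.1128,0,0,0,0,0,0.1128,-32,9.6,5,0,0,0,-32,9.6,5,0,0,0,-32,9.6,5,0,0,0,-32,9.6,5,0,0,0,-32,9.6,5,0,0,0,-32,9.6,5,0,0,0,-32,9.6,5,0,0,0,-32,9.6,5,0,0,0,-32,9.6,5,0,0,0,-32,9.6,5,0,0,0,-32,9.6,5,0,0,0,-31,10,5,0,0,0,0,0,0,0,0,0]' --claw 93 --newtons 50

```text
time_s: 2.22
eef_pos: [524.4, 288.8, 132.5]
tool_rot: [1.805, 2.57, -0.002]
force: [-0.7, 0.5, -0.2]
finger_gap: 92.9
grip_force: 0.0
```

```bash
python3 -c "
from h import *
go(522.2,292.3,52,20)"
```

```text
psi 19.84 d 0.16 rotvec [-0.0009  0.0013 -0.0029] shift before rot [ 4.1 -0.8 80.5] after rot [ 4.  -0.9 80.5] j [ 0.46 -0.03  1.69 -0.    1.48  0.12] t 2.22 gap 92.9 F [-0.7  0.5 -0.2] pos [524.4 288.8 132.5]
```

Request:
servo_tool --increments '[3,-0.5,15,0,0,0,0,0,16,0,0,0,0,0,16,0,0,0,0,0,16,0,0,0,0,0,14,0,0,0,0,0,0,0,0,0,0,0,0,0,0,0]'

```text
time_s: 2.8
eef_pos: [520.0, 295.9, 55.8]
tool_rot: [-1.8, -2.574, 0.002]
force: [0.3, 0.3, 0.5]
finger_gap: 93.2
grip_force: 0.0
```

Request:
servo_tool --increments '[0,0,0,0,0,0,0,0,0,0,0,0,0,0,0,0,0,0,0,0,0,0,0,0,0,0,0,0,0,0,0,0,0,0,0,0,0,0,0,0,0,0,0,0,0,0,0,0,0,0,0,0,0,0,0,0,0,0,0,0]' --claw 0 --newtons 50

```text
time_s: 3.63
eef_pos: [520.7, 295.4, 56.5]
tool_rot: [1.802, 2.574, -0.0]
force: [0.5, -0.8, 0.3]
finger_gap: 30.8
grip_force: 0.0
```

Request:
servo_tool --increments '[0,0,-10,0,0,0,0,0,-20,0,0,0,0,0,-20,0,0,0,0,0,-20,0,0,0,0,0,-15,0,0,0,0,0,0,0,0,0,0,0,0,0,0,0]'

```text
time_s: 4.22
eef_pos: [521.0, 295.6, 142.2]
tool_rot: [1.801, 2.573, 0.002]
force: [-0.1, -0.1, -0.0]
finger_gap: 0.1
grip_force: 0.0
```

```bash
python3 - <<'E'
from h import *
np.set_printoptions(precision=1,suppress=True)
c=np.array([492.5,27.4]);a=np.radians(10.6);u=np.array([np.cos(a),np.sin(a)])
t=c-51*u
print(t);go(t[0],t[1],137,10.6)
for n in["top","side"]:
    im=get_image(n);W=cloud(im);P=im["pixels"].astype(int)
    m=(P[...,0]>2.2*P[...,1])&(P[...,0]>2.2*P[...,2])&(P[...,0]>35)
    m&=(abs(W[...,0]-570)<110)&(abs(W[...,1]-312)<110)
    p=W[m];print(n,len(p),np.percentile(p[:,2],[2,50,98]),p.mean(0))
    f=p; A=np.c_[p[:,:2],np.ones(len(p))]
    save(im,n+"1")
    if n=="top":
        zm=np.median(p[:,2]);f=p[abs(p[:,2]-zm)<8];s=np.linalg.lstsq(np.c_[f[:,:2],np.ones(len(f))],f[:,2],rcond=None)[0];print("plane slope",s*1000,zm,rect(f))
E
```

```text
[442.4  18. ]
psi 20.02 d -9.42 rotvec [ 0.  -0.   0.2] shift before rot [-233.9 -168.9    5. ] after rot [-258.3 -128.3    5.2] j [ 0.5 -0.   1.7  0.   1.5  0.1] t 4.22 gap 0.1 F [-0.1 -0.1 -0. ] pos [521.  295.6 142.2]
top 194 [  5.6  11.  459.4] [579.1 286.3  46.4]
plane slope [   47.4  -161.6 30289.7] 10.966392301047643 ((584.3076171875, 293.98907470703125), (88.85871887207031, 12.808000564575195), 20.763240814208984)
side 452 [ 2.3  8.7 83.6] [558.5 296.3  21. ]
```

Request:
servo_tool --increments '[0,0,0,0,0,0,0,0,0,0,0,0,0,0,0,0,0,0,0,0,0,0,0,0,0,0,0,0,0,0,0,0,0,0,0,0,0,0,0,0,0,0,0,0,0,0,0,0,0,0,0,0,0,0]' --claw 60

```text
time_s: 5.07
eef_pos: [520.7, 295.4, 141.5]
tool_rot: [1.802, 2.574, 0.0]
force: [-0.5, 0.5, -0.1]
finger_gap: 56.0
grip_force: 0.0
```

```bash
python3 - <<'E'
from h import *
np.set_printoptions(precision=1,suppress=True)
im=get_image("side");W=cloud(im);save(im,"side2")
for r in masks_of("bracket",im)[:3]:
    p=W[r["mask"]];p=p[~np.isnan(p[:,0])];print(r["p"],np.median(im["pixels"][r["mask"]],0),p.mean(0),rect(p), "top",rect(p[(p[:,2]>76)&(p[:,2]<100)]))
    cv2
go(522.2,292.3,54,20)
E
```

```text
0.92 [61. 23. 69.] [713.3 272.8  22.3] ((725.0231323242188, 275.7075500488281), (85.7289810180664, 139.2840118408203), 36.85588455200195) top ((689.5416870117188, 300.3741455078125), (55.718814849853516, 16.232330322265625), 38.838905334472656)
0.75 [39. 15. 43.] [604.3 473.6  28.8] ((602.359130859375, 464.506103515625), (420.4624328613281, 59.282413482666016), 74.37483978271484) top ((560.0565795898438, 389.556640625), (248.6476593017578, 50.15548324584961), 65.93961334228516)
0.64 [40.  5.  4.] [545.7 292.7  26.8] ((566.9613647460938, 306.461181640625), (117.86157989501953, 65.39680480957031), 19.480531692504883) top ((520.4928588867188, 286.29864501953125), (14.864312171936035, 54.17906951904297), 15.909746170043945)
psi 20.02 d -0.02 rotvec [ 0. -0.  0.] shift before rot [-3.4  0.3 87.6] after rot [-3.4  0.3 87.6] j [ 0.5 -0.   1.7 -0.   1.5  0.1] t 5.17 gap 58.7 F [ 0.9  0.1 -0.3] pos [520.7 295.4 141.6]
```

```bash
python3 -c "
import cv2
cv2.imwrite('pics/s2c.png',cv2.resize(cv2.imread('pics/side2.png')[130:330,180:430],None,fx=3,fy=3))"
```

```text
(no output)
```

View pics/s2c.png

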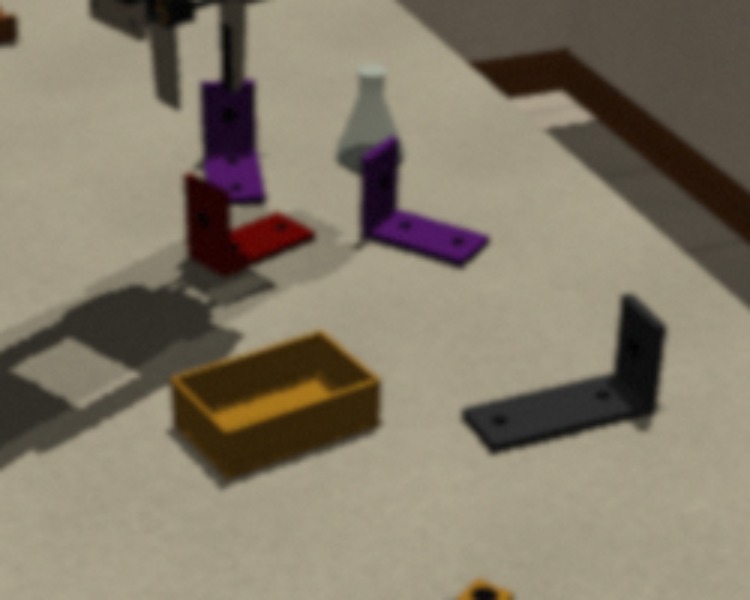

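The crop shows the red bracket standing unmoved at about (225,225), and the fingers above it. I lifted before the slow fingers had closed, so I'm repeating the grasp with more closing time.

Request:
servo_tool --increments '[-3,0,15,0,0,0,0,0,16,0,0,0,0,0,16,0,0,0,0,0,16,0,0,0,0,0,14,0,0,0,0,0,10,0,0,0,0,0,0,0,0,0]'

```text
time_s: 5.75
eef_pos: [520.8, 292.0, 51.7]
tool_rot: [-1.801, -2.572, 0.005]
force: [-0.2, 0.4, 0.1]
finger_gap: 60.0
grip_force: 0.0
```

Request:
servo_tool --increments '[0,0,0,0,0,0,0,0,0,0,0,0,0,0,0,0,0,0,0,0,0,0,0,0,0,0,0,0,0,0,0,0,0,0,0,0,0,0,0,0,0,0,0,0,0,0,0,0,0,0,0,0,0,0,0,0,0,0,0,0,0,0,0,0,0,0,0,0,0,0,0,0,0,0,0,0,0,0,0,0,0,0,0,0]' --claw 0 --newtons 50

```text
time_s: 6.92
eef_pos: [521.8, 292.6, 54.6]
tool_rot: [1.801, 2.574, 0.0]
force: [-1.0, -0.2, 2.8]
finger_gap: 8.9
grip_force: 50.0
```

Request:
servo_tool --increments '[0,0,-10,0,0,0,0,0,-20,0,0,0,0,0,-20,0,0,0,0,0,-20,0,0,0,0,0,-20,0,0,0,0,0,-10,0,0,0,0,0,0,0,0,0,0,0,0,0,0,0]'

```text
time_s: 7.58
eef_pos: [521.7, 292.6, 154.2]
tool_rot: [1.802, 2.574, 0.0]
force: [0.1, 0.4, -2.9]
finger_gap: 8.8
grip_force: 50.0
```

```bash
python3 - <<'E'
from h import *
np.set_printoptions(precision=2,suppress=True)
go(442.4,18.0,150,10.6)
E
```

```text
psi 20.02 d -9.42 rotvec [ 0.   -0.    0.16] shift before rot [-230.8 -168.5    4.2] after rot [-255.3 -128.5    4.2] j [ 0.47 -0.04  1.66 -0.    1.52  0.12] t 7.58 gap 8.8 F [ 0.1  0.4 -2.9] pos [521.7 292.6 154.2]
```

Request:
servo_tool --increments '[0,0,0,0,0,0.0822,0,0,0,0,0,0.0822,-10,-5,0,0,0,0,-22.3,-11.2,0,0,0,0,-22.3,-11.2,0,0,0,0,-22.3,-11.2,0,0,0,0,-22.3,-11.2,0,0,0,0,-22.3,-11.2,0,0,0,0,-22.3,-11.2,0,0,0,0,-22.3,-11.2,0,0,0,0,-22.3,-11.2,0,0,0,0,-22.3,-11.2,0,0,0,0,-22.3,-11.2,0,0,0,0,-15,-8,0,0,0,0,-7.3,-3.5,0,0,0,0,0,0,0,0,0,0,0,0,0,0,0,0,0,0,0,0,0,0]'

```text
time_s: 9.08
eef_pos: [442.5, 18.6, 154.2]
tool_rot: [-2.005, -2.418, 0.0]
force: [1.7, 0.7, -2.1]
finger_gap: 8.8
grip_force: 50.0
```

```bash
python3 - <<'E'
from h import *
go(442.4,18.0,61,10.6)
np.set_printoptions(precision=1,suppress=True)
im=get_image("top");save(im,"top3");W=cloud(im);P=im["pixels"].astype(int)
m=(P[...,0]>2.2*P[...,1])&(P[...,0]>2.2*P[...,2])&(P[...,0]>35)&(abs(W[...,0]-492)<100)&(abs(W[...,1]-27)<80)&(W[...,2]>80)&(W[...,2]<135)
p=W[m];print(len(p),p.mean(0),rect(p),np.linalg.lstsq(np.c_[p[:,:2],np.ones(len(p))],p[:,2],rcond=None)[0])
im=get_image("side");save(im,"side3")
im=cv2.imread('pics/side3.png')[160:340,180:420];cv2.imwrite('pics/s3c.png',cv2.resize(im,None,fx=3,fy=3))
E
```

```text
psi 10.66 d -0.06 rotvec [-0.0004 -0.0003  0.001 ] shift before rot [-0.6 -0.2 93.2] after rot [-0.6 -0.2 93.2] j [-0.02 -0.4   1.97  0.    1.57 -0.2 ] t 9.08 gap 8.8 F [ 1.7  0.7 -2.1] pos [442.5  18.6 154.2]
0 [nan nan nan] ((0.0, 0.0), (0.0, 0.0), 0.0) [0. 0. 0.]<stdin>:6: RuntimeWarning: Mean of empty slice.
  ret = um.true_divide(
```

View pics/s3c.png

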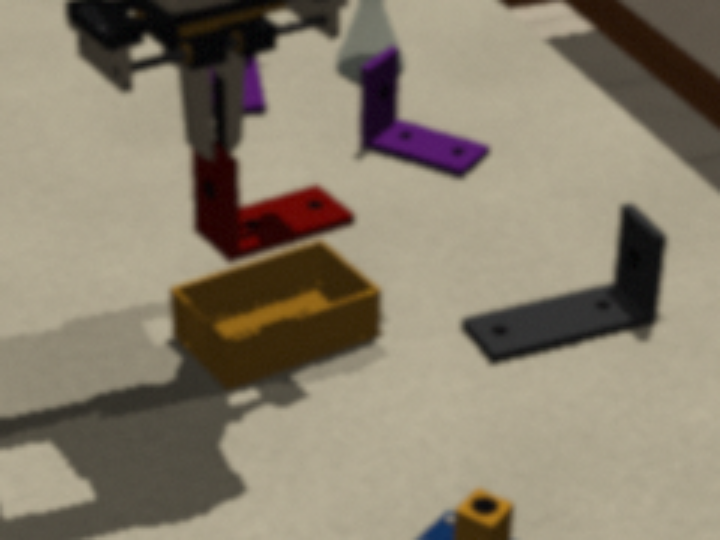

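The bracket is held level over the tray: its foot is at (290,220) in the crop and the tray at (275,310). I'm lowering it.

Request:
servo_tool --increments '[0,0,10,0,0,0,0,0,15,0,0,0,0,0,15,0,0,0,0,0,15,0,0,0,0,0,15,0,0,0,0,0,10,0,0,0,0,0,7,0,0,0,0,0,4,0,0,0,0,0,2,0,0,0,0,0,0,0,0,0,0,0,0,0,0,0]'

```text
time_s: 10.1
eef_pos: [442.7, 18.0, 62.1]
tool_rot: [2.006, 2.417, 0.001]
force: [-0.2, -0.4, -2.7]
finger_gap: 9.2
grip_force: 50.0
```

Request:
servo_tool --increments '[0,0,1,0,0,0,0,0,1,0,0,0,0,0,1,0,0,0,0,0,0,0,0,0,0,0,0,0,0,0]'

```text
time_s: 10.52
eef_pos: [442.5, 18.0, 58.7]
tool_rot: [2.007, 2.417, 0.0]
force: [-0.2, -0.4, -2.5]
finger_gap: 8.8
grip_force: 50.0
```

Request:
servo_tool --increments '[0,0,0.7,0,0,0,0,0,0,0,0,0,0,0,0,0,0,0]'

```text
time_s: 10.77
eef_pos: [442.6, 18.0, 58.6]
tool_rot: [2.007, 2.417, 0.0]
force: [-3.7, 0.0, 6.5]
finger_gap: 9.0
grip_force: 50.0
```

Request:
servo_tool --increments '[0,0,0,0,0,0,0,0,0,0,0,0,0,0,0,0,0,0,0,0,0,0,0,0,0,0,0,0,0,0,0,0,0,0,0,0,0,0,-10,0,0,0,0,0,-20,0,0,0,0,0,-25,0,0,0,0,0,-25,0,0,0,0,0,-20,0,0,0,0,0,0,0,0,0]' --claw 60

```text
time_s: 11.77
eef_pos: [443.8, 18.0, 162.9]
tool_rot: [2.004, 2.414, 0.006]
force: [1.2, -0.3, 0.8]
finger_gap: 60.0
grip_force: 0.0
```

```bash
python3 -c "
from h import *
go(516.1,-300,155,32.7)"
```

```text
psi 10.6 d 22.1 rotvec [ 0.0054  0.0022 -0.3857] shift before rot [-325.9   12.5    8.4] after rot [-306.7 -111.     7.9] j [-0.02 -0.4   1.96  0.    1.58 -0.2 ] t 11.77 gap 60.0 F [ 1.2 -0.3  0.8] pos [443.8  18.  162.9]
```

Request:
servo_tool --increments '[0,0,0,0,0,-0.0965,0,0,0,0,0,-0.0965,0,0,0,0,0,-0.0965,0,0,0,0,0,-0.0965,-10,-4,0,0,0,0,-25,-9,0,0,0,0,-25,-9,0,0,0,0,-25,-9,0,0,0,0,-25,-9,0,0,0,0,-25,-9,0,0,0,0,-25,-9,0,0,0,0,-25,-9,0,0,0,0,-25,-9,0,0,0,0,-25,-9,0,0,0,0,-25,-9,0,0,0,0,-25,-9,0,0,0,0,-15,-6,0,0,0,0,-6,-2,0,0,0,0,0,0,0,0,0,0,0,0,0,0,0,0]'

```text
time_s: 13.43
eef_pos: [514.2, -299.0, 157.7]
tool_rot: [-1.507, -2.756, -0.0]
force: [0.4, 0.1, 0.2]
finger_gap: 59.9
grip_force: 0.0
```

```bash
python3 - <<'E'
from h import *
go(516.1,-300,40,32.7)
np.set_printoptions(precision=1,suppress=True)
im=get_image("top");save(im,"top4");W=cloud(im)
def q(n,c,r,lo,hi):
    m=(abs(W[...,0]-c[0])<r)&(abs(W[...,1]-c[1])<r)&(W[...,2]>lo)&(W[...,2]<hi)
    p=W[m];print(n,len(p),[np.round(x,1) for x in rect(p)],"mean",p.mean(0));return p
q("up",(492,27),75,80,100)
p=q("foot",(500,28),35,9,22);print(np.linalg.lstsq(np.c_[p[:,:2],np.ones(len(p))],p[:,2],rcond=None)[0])
E
```

```text
psi 32.66 d 0.04 rotvec [-0.0001 -0.0006 -0.0008] shift before rot [ -2.    1.1 117.7] after rot [ -1.9   1.1 117.7] j [-0.57 -0.05  1.67  0.    1.52 -1.14] t 13.43 gap 59.9 F [0.4 0.1 0.2] pos [ 514.2 -299.   157.7]
up 155 [array([444.1,  18.5]), array([10.1, 55.5]), np.float64(10.9)] mean [444.   18.6  89.1]
foot 923 [array([499.8,  28.3]), array([70.1, 68. ]), np.float64(0.7)] mean [500.2  29.2  14.4]
[ 0.   0.  14.2]
```

Request:
servo_tool --increments '[-2,1,10,0,0,0,0,0,18,0,0,0,0,0,18,0,0,0,0,0,18,0,0,0,0,0,18,0,0,0,0,0,15,0,0,0,0,0,10,0,0,0,0,0,6,0,0,0,0,0,2,0,0,0,0,0,0,0,0,0]'

```text
time_s: 14.32
eef_pos: [516.4, -300.3, 42.9]
tool_rot: [1.506, 2.757, 0.0]
force: [0.2, -0.1, -0.5]
finger_gap: 60.6
grip_force: 0.0
```

Request:
servo_tool --increments '[0,0,0,0,0,0,0,0,0,0,0,0,0,0,0,0,0,0,0,0,0,0,0,0,0,0,0,0,0,0,0,0,0,0,0,0,0,0,0,0,0,0,0,0,0,0,0,0,0,0,0,0,0,0,0,0,0,0,0,0]' --claw 10 --newtons 55

```text
time_s: 15.15
eef_pos: [516.3, -300.7, 43.1]
tool_rot: [1.506, 2.757, -0.0]
force: [-3.1, -1.3, 4.4]
finger_gap: 26.7
grip_force: 55.0
```

Request:
servo_tool --increments '[0,0,-10,0,0,0,0,0,-20,0,0,0,0,0,-20,0,0,0,0,0,-20,0,0,0,0,0,-20,0,0,0,0,0,-20,0,0,0,0,0,-10,0,0,0,0,0,0,0,0,0]'

```text
time_s: 15.82
eef_pos: [517.0, -300.8, 165.3]
tool_rot: [1.504, 2.755, 0.0]
force: [0.1, -0.6, -4.0]
finger_gap: 26.7
grip_force: 55.0
```

```bash
python3 - <<'E'
from h import *
go(502,29.3,163,100.6)
E
```

```text
psi 32.72 d 67.88 rotvec [-3.0000e-04  3.2000e-03 -1.1847e+00] shift before rot [285.9 165.8   1.8] after rot [-46.  327.3   2.3] j [-0.57 -0.04  1.65  0.    1.53 -1.14] t 15.82 gap 26.7 F [ 0.1 -0.6 -4. ] pos [ 517.  -300.8  165.3]
```

Request:
servo_tool --increments '[0,0,0,0,0,-0.0987,0,0,0,0,0,-0.0987,0,0,0,0,0,-0.0987,0,0,0,0,0,-0.0987,0,0,0,0,0,-0.0987,0,0,0,0,0,-0.0987,0,0,0,0,0,-0.0987,0,0,0,0,0,-0.0987,0,0,0,0,0,-0.0987,0,0,0,0,0,-0.0987,0,0,0,0,0,-0.0987,0,0,0,0,0,-0.0987,0,0,0,0,0,0]'

```text
time_s: 16.9
eef_pos: [516.0, -300.2, 161.2]
tool_rot: [0.297, -3.126, -0.002]
force: [0.2, 1.2, -4.6]
finger_gap: 26.7
grip_force: 55.0
```

Request:
servo_tool --increments '[-1.5,10,0,0,0,0,-3,20,0,0,0,0,-3.5,25,0,0,0,0,-3.5,25,0,0,0,0,-3.5,25,0,0,0,0,-3.5,25,0,0,0,0,-3.5,25,0,0,0,0,-3.5,25,0,0,0,0,-3.5,25,0,0,0,0,-3.5,25,0,0,0,0,-3.5,25,0,0,0,0,-3.5,25,0,0,0,0,-3.5,25,0,0,0,0,-2,15,0,0,0,0,-1,7,0,0,0,0,0,0,0,0,0,0,0,0,0,0,0,0,0,0,0,0,0,0]'

```text
time_s: 18.4
eef_pos: [501.4, 28.7, 162.6]
tool_rot: [0.287, -3.128, 0.0]
force: [0.6, 0.2, -4.2]
finger_gap: 26.4
grip_force: 55.0
```

```bash
python3 - <<'E'
from h import *
go(502,29.3,60,100.6)
im=get_image("side");save(im,"side5")
im=cv2.imread('pics/side5.png')[140:320,180:420];cv2.imwrite('pics/s5c.png',cv2.resize(im,None,fx=3,fy=3))
E
```

```text
psi 100.5 d 0.1 rotvec [-0.0002 -0.0003 -0.0018] shift before rot [ -0.7   0.5 102.6] after rot [ -0.7   0.5 102.6] j [ 0.01 -0.26  1.85 -0.    1.55 -1.75] t 18.4 gap 26.4 F [ 0.6  0.2 -4.2] pos [501.4  28.7 162.6]
```

View pics/s5c.png

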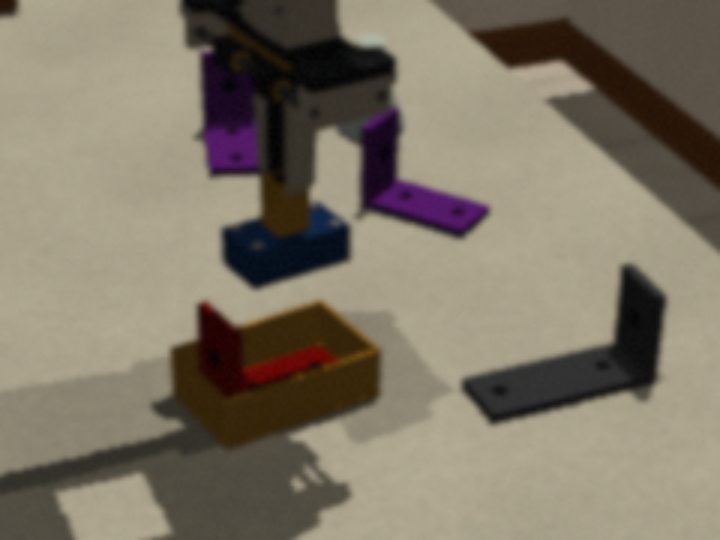

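The block is held level and lengthwise above the tray: block at (285,245) in the crop, the packed bracket at (270,360). I'm lowering it.

Request:
servo_tool --increments '[0,0,10,0,0,0,0,0,15,0,0,0,0,0,15,0,0,0,0,0,15,0,0,0,0,0,15,0,0,0,0,0,12,0,0,0,0,0,10,0,0,0,0,0,6,0,0,0,0,0,3,0,0,0,0,0,1.5,0,0,0,0,0,0,0,0,0,0,0,0,0,0,0]'

```text
time_s: 19.45
eef_pos: [501.9, 29.3, 61.0]
tool_rot: [-0.289, 3.127, -0.0]
force: [0.1, 0.1, -3.4]
finger_gap: 26.5
grip_force: 55.0
```

Request:
servo_tool --increments '[0,0,1,0,0,0,0,0,1,0,0,0,0,0,0.7,0,0,0,0,0,0,0,0,0,0,0,0,0,0,0]'

```text
time_s: 19.87
eef_pos: [501.5, 29.3, 57.6]
tool_rot: [0.29, -3.128, -0.0]
force: [-0.4, -0.9, -4.1]
finger_gap: 27.0
grip_force: 55.0
```

Request:
servo_tool --increments '[0,0,0.8,0,0,0,0,0,0,0,0,0,0,0,0,0,0,0]'

```text
time_s: 20.12
eef_pos: [501.7, 29.3, 57.1]
tool_rot: [-0.289, 3.128, -0.0]
force: [-0.2, -0.1, -0.2]
finger_gap: 26.5
grip_force: 55.0
```

Request:
servo_tool --increments '[0,0,0,0,0,0,0,0,0,0,0,0,0,0,0,0,0,0,0,0,0,0,0,0,0,0,0,0,0,0,0,0,0,0,0,0,0,0,-10,0,0,0,0,0,-20,0,0,0,0,0,-25,0,0,0,0,0,-25,0,0,0,0,0,-20,0,0,0,25,0,0,0,0,0,30,0,0,0,0,0,30,0,0,0,0,0,30,0,0,0,0,0,30,0,0,0,0,0,20,0,0,0,0,0,0,0,0,0,0,0]' --claw 60

```text
time_s: 21.62
eef_pos: [337.3, -1.4, 158.1]
tool_rot: [-0.288, 3.126, -0.001]
force: [-0.4, 0.4, -0.5]
finger_gap: 60.3
grip_force: 0.0
```

```bash
python3 - <<'E'
from h import *
o=observe();print(o["eef_pos"],o["force"],o["finger_gap"])
np.set_printoptions(precision=1,suppress=True)
S=get_image("side");save(S,"side6")
im=cv2.imread('pics/side6.png')[140:320,180:420];cv2.imwrite('pics/s6c.png',cv2.resize(im,None,fx=3,fy=3))
W=cloud(get_image("top"))
def q(n,c,r,lo,hi):
    m=(abs(W[...,0]-c[0])<r)&(abs(W[...,1]-c[1])<r)&(W[...,2]>lo)&(W[...,2]<hi)
    p=W[m];print(n,len(p),[np.round(x,1) for x in rect(p)] if len(p) else 0,"mean",p.mean(0))
q("stub+up",(492,27),75,80,100);q("stub",(502,29),35,80,100)
q("body",(502,29),60,46.5,56)
E
```

```text
[337.28839226  -1.35651327 158.12973696] [-0.36424912  0.36200263 -0.48423258] 60.306160211223755
stub+up 361 [array([477.4,  25. ]), array([78. , 55.6]), np.float64(11.3)] mean [477.6  23.9  87.3]
stub 208 [array([502.6,  27.8]), array([27.9, 27.7]), np.float64(10.6)] mean [502.3  27.8  86.3]
body 480 [array([498.3,  28.3]), array([127.1,  89.3]), np.float64(10.7)] mean [502.8  28.2  48.4]
```

View pics/s6c.png

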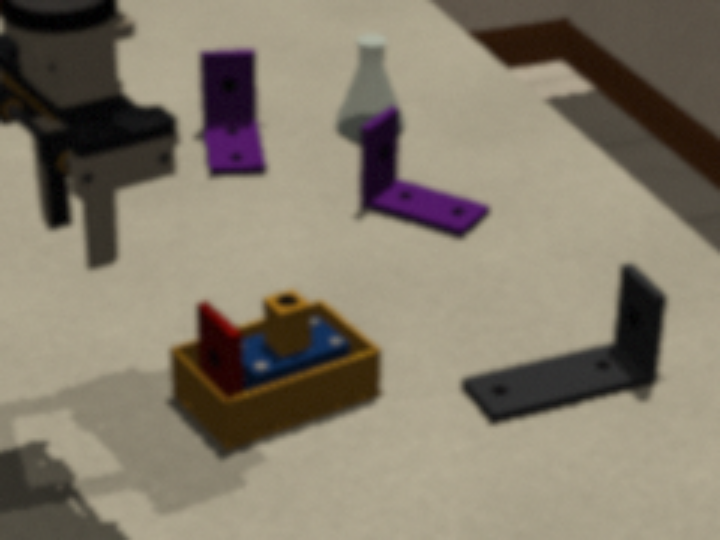

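The picture shows the block flat on the bracket's foot at (290,335), beside the upright at (220,350). Both are inside the tray, and the gripper is clear at (80,220).

```bash
python3 -c "
from workcell import *
print(finish_job())"
```

```text
the job is handed in; nothing more can be done
None
```

The red bracket and the blue valve block are packed in the tray and released, the long dark bracket still lies where it was, and the job is handed in at about 22 s of the 58 s; the hand-in gave no verdict, but the last camera check put both parts within the limits.

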